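# Level the growing shelf with its foot and keep the spirit level pressed

## Robot

A 6-joint arm with a two-finger parallel gripper is mounted at the origin on the work surface. World frame = base frame: x ahead of the robot, y to its left, z up, the work surface at z = 0. Lengths are in m, angles in rad, forces in N, time in s.
With the tool pointing down it reaches from about 0.225 to 0.875 m from the base axis. Payload 3.4 kg.
Tool frame: the origin (TCP) lies at the very end of the fingers, on their centre line; the grasp point (between the pads) lies r.tcp_to_grasp behind it (r.tcp_to_grasp is the distance from the TCP to the grasp point, in m); z points along the fingers, y is the line along which they close (so a half turn about z gives the same grasp; the last joint's range is limited). The gripper opens to 85 mm and grips with 20 to 120 N. Pads are 22 mm wide; open, the fingers measure 114 mm over their backs; the gripper's body (76 mm by 85 mm) begins 54 mm behind the grasp point. The pads swing forward as they close: fully open they stand 13 mm farther back than shut.
Start: joints at [1.076, 0.276, 1.505, -0, 1.361, -0.121], TCP at [0.21, 0.535, 0.231] pointing down, gripper open.
Joint ranges: [-2.89, 2.89], [-0.75, 2.08], [0.22, 2.7], [-1.18, 4.32], [0.11, 2.71], [-2.7, 2.7]. Speed limits (rad/s): [2.57, 2.57, 3.14, 3.14, 3.14, 3.14].

## Interface

Orientations are given as a unit quaternion [x, y, z, w].
In Python, from bench import r, vision, order gives the robot as it stands.
- The arm moves only by the tool play_rows, never from a script. Its argument "steps" is a list of rows, each a list of 6 numbers: the shift along the tool's x, y, z in m, then the turn, a rotation vector about the tool's x, y, z in units of 8 degrees (1.0 is 8 degrees). In form: [[x, y, z, rx, ry, rz], ...]. A call has 1 to 20 rows; each row is the pose to reach, as a shift and turn from the pose commanded when the call began, along the tool's axes at that moment; what a row does not reach only later rows make up. A row lasts 1/10 s, in which the tool goes at most 50 mm and 8.59 degrees, less where a joint would pass 70% of its speed; a pose out of reach is approached as far as the arm can. A call with a gripper value outside its range is refused whole. "claw" is the gripper's target within -1 to 1 (shut at 1, half-way at 0, fully open at -1), set as the call begins (left out, the last holds). The fingers move at their own pace and stop on an object; "squeeze" is the grip in N (left out, the last holds). Time passes only in rows, so rows that repeat a pose let the fingers close. It gives the time, the measured TCP pose, the force, the opening and the grip force at its end, in the units of the state.
- r.get_state(): the state, without advancing time (a new reading comes with each control period).
- vision.read_camera(name): name is "side" or "top"; returns (picture, depth): 384x512x3 uint8, blue, green, red; 384x512 float32, m along the optical axis (not along the pixel's ray), 0 where there is no reading.
- vision.camera_params(name): a dict with "fx", "fy", "cx", "cy" (pixels), "distortion" ([k1, k2, p1, p2, k3] as OpenCV has them; the pictures are not rectified), "world_from_camera" (4x4, takes a point from camera to world coordinates). Camera axes: x right, y up, looking along -z (the intrinsics and any distortion apply to the point x, -y, -z); pixel columns grow to the right and rows downward; lengths in m; the calibration is good to about 2 mm. A picture is of the moment at which its call begins. camera_params takes no time and is no camera call.
- order.sign_off(): hands the job in; it is judged then, once.
The state is a dict: "time_s": time; "joint_pos": joint angles; "dq": joint speeds; "tau": joint torques, N m; "ee_pos": TCP position; "eef_rot": TCP orientation; "ft_force": force on the tool from outside, world axes, zero at the start; "ft_torque": the same for the moment, N m; "opening": finger opening in m; "grasp_force": force on a finger pad.
Only numpy, scipy, OpenCV 4.12 (cv2) and the standard library are available. Lean on these libraries where they do the work, as an engineer would, in place of code of your own. Each camera call takes 0.05 s, during which the arm holds its last target. There are 200 camera calls.

## Task

Set the sprung growing shelf level: first press the spirit level down by its black thumb pad until the shelf beds onto its foot and see where the bubble goes, then turn the red knob of the foot until, with the spirit level pressed down again, the bubble stands between the two black lines. Press firmly but not hard, leave the spirit level lying lengthwise on the shelf, leave the bottle, jar and mushroom ornament alone, and finish while still pressing on the spirit level so that the shelf stays bedded on its foot and the bubble stays centred.

Things in the scene. Friction and masses are not known exactly. Their poses are not given: they have to be found in the camera images.
- stand: fixed low aluminium-profile stand, 400 x 170 mm, rails 30 mm high, lying roughly crosswise to the robot. Origin on the table under the shelf's hinge; x points along the shelf from hinge to foot, z up. The foot's vertical axis stands at x = 295 mm, y = 0
- shelf: white shelf board 330 x 160 x 12 mm. Origin on the hinge axis at its underside, 75 mm above the table (varies by 2 mm, so only the bubble tells level); x along the board to the foot, z up. Unpressed, springs hold its foot end about 1.7 degrees above level, clear of the foot; 3 to 4 N down on the thumb pad beds it on the foot, 270 mm from the hinge, where it stops firmly
- collar: dark steel collar (52 mm across) of the levelling foot, under the shelf's foot end; the shelf beds on it. Origin on the stem's axis at the collar's top. It rises 5 mm per radian of clockwise turn (seen from above) of the knob. At the start it is always too low (the pressed shelf sinks towards the foot): the setting wanted lies 0.7 to 1.8 rad clockwise of the start
- knob_grip (a point): middle of the red wing knob on top of the foot's stem, on its axis, about 145 mm above the table: an upright wing 62 mm long, 14 mm thick and 34 mm high (from 17 mm below to 17 mm above this point). x along the wing towards its white mark, z up. It rises with the collar; stiff (about 0.2 N m) and stays where it is left
- knob_mark (a point): point in the wing 25 mm from knob_grip, under the white mark
- level: loose yellow spirit level 170 x 32 mm, 36 mm high, about 0.3 kg, lying along the middle of the shelf on two rubber feet. Origin in the middle of its underside, x lengthwise towards the levelling foot, z up
- press_pad (a point): middle of the top of the black rubber thumb pad (44 x 30 mm) on the level's top, 55 mm from its middle towards the levelling foot: press here
- vial_mid (a point): middle of the green vial's top on the level, 30 mm from the level's middle towards the hinge; the vial is 72 mm long and two black lines 26 mm apart cross it
- bubble (a joint): place of the pale bubble (16 mm long) in the vial, m: 0 midway between the black lines, positive towards the levelling foot, negative towards the hinge. It goes to the higher end by 0.65 m per radian of tilt (at most 26 mm) and takes about 1 s to settle
- spawn_bottle: bystander: capped bottle, 72 mm across, 165 mm high; origin under its middle
- spore_jar: bystander: jar with blue lid, 64 mm across, 85 mm high; origin under its middle
- ornament: bystander: small ceramic mushroom, 60 mm across, 53 mm high; origin under its middle
Not all that is in view belongs to the job. What is meant by the level is not pink, and is the smaller of those in its own colour.

How it is judged:
On the way, in this order (a step that is already met when the one before it is completed fails the run):
1. the spirit level is pressed and the shelf beds on its foot (the bubble runs to the hinge side) (contact force between collar and shelf above 1 N and contact force between the fingers and level above 3 N), for 0.2 s.
2. the red knob has been turned (distance of knob_mark from where it was at the start of the episode above 0.01 m), for 0.2 s.
At the end, for the whole second after the job is handed in: Through the last second the fingers press on the level with 3 to 40 N, the level rests flat, within 0.2 rad of lengthwise, on the shelf, the shelf bears on the foot's collar with over 1 N, and the bubble stays within 4.5 mm of the middle (between the lines) (all of step 1 and z of level in the frame of shelf between 0.008 and 0.017 m and angle between the x axis of level and the x axis of shelf, either way round below 0.2 rad and value of joint bubble between -0.0045 and 0.0045 m and linear speed of level below 0.02 m/s); the arm keeps its last pose, push and grip.
It fails at once if a bystander is pushed more than 30 mm or tipped ((distance of spawn_bottle from where it was at the start of the episode above 0.03 m or angle between spawn_bottle's own z axis and vertical above 0.5 rad) or (distance of spore_jar from where it was at the start of the episode above 0.03 m or angle between spore_jar's own z axis and vertical above 0.5 rad) or (distance of ornament from where it was at the start of the episode above 0.03 m or angle between ornament's own z axis and vertical above 0.5 rad)).
It fails at once if the spirit level is pressed harder than 40 N (contact force between the fingers and level above 40 N).
It fails at once if the spirit level is tipped over (angle between level's own z axis and vertical above 0.4 rad).
It also fails if it takes over 67 s, if anything falls off the work surface, if the arm or the gripper's body presses on something with over 40 N, if the wrist force passes 120 N, or if a joint passes its speed limit or range.

## Working session

There is one attempt and no reset: what is moved stays moved. The work goes in short steps, Python scripts to look and compute and a tool call to move; the robot and the scene stay as the last step left them, time stands still between calls to the robot, and variables do not carry over. Pictures are saved under pics/ and viewed, at most 10 in all, crops included, and the job is handed in when it is done.

Besides the shell and the picture viewer there is one more tool, called after ">>>" by a JSON object that holds its "fn" and its "kwargs". play_rows: Moves the arm, as the interface text tells. Its arguments: {"type":"object","properties":{"steps":{"type":"array","items":{"type":"array","items":{"type":"number"}}},"claw":{"type":"number"},"squeeze":{"type":"number"}},"required":["steps"]}

```bash
mkdir -p pics
cat > h.py <<'E'
import numpy as np, cv2
from bench import r, vision, order
def cam(n):
    return (*vision.read_camera(n), vision.camera_params(n))
def rays(p,uv):
    K=np.array([[p['fx'],0,p['cx']],[0,p['fy'],p['cy']],[0,0,1.]])
    q=cv2.undistortPoints(np.array(uv,float).reshape(-1,1,2),K,np.array(p['distortion'],float))[:,0]
    d=np.c_[q[:,0],-q[:,1],-np.ones(len(q))]
    T=np.array(p['world_from_camera']); return T[:3,3], d@T[:3,:3].T
def onz(p,uv,z):
    o,d=rays(p,uv); return o+d*((z-o[2])/d[:,2])[:,None]
def dep(p,uv,depth):
    o,d=rays(p,uv); return o+d*np.array([depth[int(v),int(u)] for u,v in uv])[:,None]
E
python3 - <<'E'
from h import *
for n in('side','top'):
    i,d,p=cam(n); cv2.imwrite(f'pics/{n}0.png',i); np.save(f'pics/{n}0.npy',d); print(n,np.round(p['world_from_camera'],3).tolist(),p['fx'])
s=r.get_state();print(s['ee_pos'],s['eef_rot'],s['time_s'],r.tcp_to_grasp)
E
```

```text
side [[0.917, 0.245, -0.314, 0.188], [-0.398, 0.584, -0.707, -0.894], [0.01, 0.774, 0.634, 0.93], [0.0, 0.0, 0.0, 1.0]] 410.2169427858149
top [[-0.018, 0.993, -0.12, 0.434], [-1.0, -0.019, -0.009, 0.009], [-0.011, 0.12, 0.993, 1.342], [0.0, 0.0, 0.0, 1.0]] 419.1250847529803
[0.20974605 0.53488311 0.2305484 ] [ 1.85821435e-01  9.82583197e-01 -7.69674035e-04 -2.51970337e-04] 0.1 0.0187
```

View pics/top0.png

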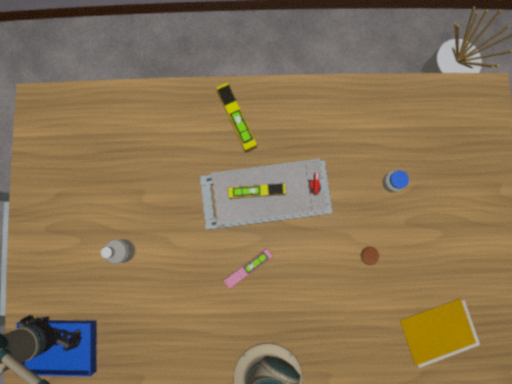

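View pics/side0.png

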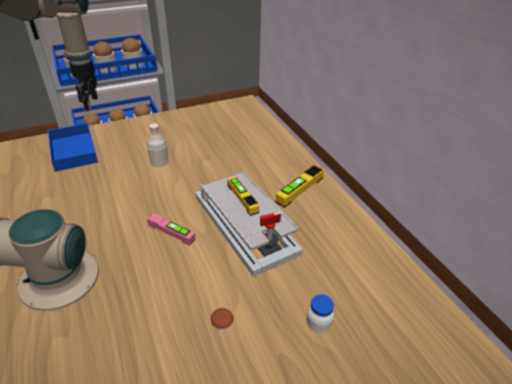

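Run:
```python
from h import *
i=cv2.imread('pics/top0.png');d=np.load('pics/top0.npy');p=vision.camera_params('top')
hsv=cv2.cvtColor(i,cv2.COLOR_BGR2HSV);H,S,V=cv2.split(hsv)
roi=np.zeros(H.shape,bool);roi[155:235,195:340]=1
ms={'yellow':(H>22)&(H<33)&(S>140),'green':(H>36)&(H<60)&(S>110),'black':(V<50),'red':((H<8)|(H>172))&(S>140)}
for k,m in ms.items():
    m=(m&roi).astype('uint8'); n,_,st,c=cv2.connectedComponentsWithStats(m)
    for j in range(1,n):
        if st[j,4]>5:
            P=dep(p,[c[j]],d)[0]; print(k,st[j],c[j].round(1),P.round(4))
    if k in('red','black'):
        pts=np.argwhere(m)[:,::-1]
        if k=='red': print('red minrect',cv2.minAreaRect(pts.astype('float32')))
c=i[160:230,195:340];cv2.imwrite('pics/c0.png',cv2.resize(c,None,fx=5.4,fy=5.4,interpolation=cv2.INTER_CUBIC))
```

```text
yellow [257 185  12  11 101] [263.5 190.2] [0.569  0.0016 0.1231]
yellow [282 184   4  10  27] [283.4 188.5] [ 0.5727 -0.0568  0.1246]
yellow [228 188  14  10  58] [231.8 193.1] [0.5622 0.0946 0.1216]
yellow [244 195  11   2  17] [248.5 195.4] [0.5545 0.0457 0.1245]
green [234 187  17   9 117] [241.6 191.1] [0.5672 0.0654 0.1269]
green [252 187   8   7  30] [256.4 189.8] [0.5703 0.0222 0.1253]
black [270 185  11   7  41] [276.  187.8] [ 0.5745 -0.0348  0.1298]
red [310 179  10  15 105] [314.8 185.6] [ 0.5751 -0.1441  0.1605]
red minrect ((314.5, 186.0), (14.0, 9.0), 90.0)
```

View pics/c0.png

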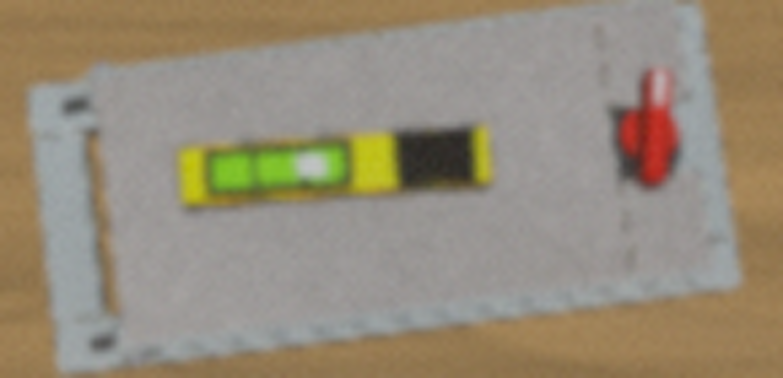

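```bash
cat >> h.py <<'E'
from scipy.spatial.transform import Rotation as R
def tgt(yang):  # tool down, tool y at world angle yang
    y=np.array([np.cos(yang),np.sin(yang),0]);z=np.array([0,0,-1.]);return R.from_matrix(np.c_[np.cross(y,z),y,z])
def delta(pos,yang):
    s=r.get_state();q=R.from_quat(s['eef_rot'])
    d=q.inv().apply(np.array(pos)-s['ee_pos']);w=(q.inv()*tgt(yang)).as_rotvec()/np.radians(8)
    print('t',s['time_s'],'ee',s['ee_pos'].round(4),'F',np.round(s['ft_force'],2),'delta',d.round(4),'turn',w.round(2)); return d,w
E
python3 - <<'E'
from h import *
p=vision.camera_params('top')
sc=lambda u,v:(195+u/5.4-.4,160+v/5.4-.4)
pad=onz(p,[sc(435,155)],.13)[0];print('pad',pad)
k=onz(p,[sc(660,68),sc(652,187),sc(660,85)],.162);print('knob',k,k[:2].mean(0))
i=cv2.imread('pics/side0.png');d=np.load('pics/side0.npy');ps=vision.camera_params('side')
H,S,V=cv2.split(cv2.cvtColor(i,cv2.COLOR_BGR2HSV))
m=(((H<8)|(H>172))&(S>140));m[:195]=0;m[240:]=0;m[:,:255]=0;m[:,290:]=0
q=np.argwhere(m)[:,::-1];P=dep(ps,q,d);print('side red',P.mean(0),P[P[:,2]>.15].mean(0),P.min(0),P.max(0))
delta([pad[0],pad[1],.25],1.504)
E
```

```text
pad [ 0.57302708 -0.03240874  0.13      ]
knob [[ 0.61322219 -0.15103553  0.162     ]
 [ 0.55027399 -0.14461162  0.162     ]
 [ 0.60416756 -0.15071125  0.162     ]] [ 0.58174809 -0.14782357  0.162     ]
side red [ 0.58031289 -0.15920451  0.15016973] [ 0.5765765  -0.16228592  0.16662885] [ 0.18841003 -0.8936182   0.11978999] [ 0.61273032 -0.14466274  0.93005666]
t 0.1 ee [0.2097 0.5349 0.2305] F [-0.52 -0.47  0.26] delta [-0.5453 -0.3955 -0.0189] turn [-0.01 -0.   -2.2 ]
```

>>> {"fn": "play_rows", "kwargs": {"steps": [[-0.034, -0.025, -0.005, 0, 0, -0.1], [-0.068, -0.05, -0.01, 0, 0, -0.3], [-0.102, -0.075, -0.015, 0, 0, -0.5], [-0.136, -0.1, -0.02, 0, 0, -0.7], [-0.17, -0.124, -0.02, 0, 0, -0.9], [-0.204, -0.148, -0.02, 0, 0, -1.0], [-0.238, -0.173, -0.02, 0, 0, -1.1], [-0.272, -0.198, -0.02, 0, 0, -1.2], [-0.306, -0.222, -0.02, 0, 0, -1.3], [-0.34, -0.247, -0.02, 0, 0, -1.4], [-0.374, -0.272, -0.02, 0, 0, -1.6], [-0.408, -0.296, -0.02, 0, 0, -1.8], [-0.442, -0.321, -0.02, 0, 0, -2.0], [-0.476, -0.346, -0.02, 0, 0, -2.1], [-0.51, -0.37, -0.02, 0, 0, -2.2], [-0.53, -0.385, -0.02, 0, 0, -2.2], [-0.545, -0.3955, -0.02, 0, 0, -2.2], [-0.545, -0.3955, -0.02, 0, 0, -2.2], [-0.545, -0.3955, -0.02, 0, 0, -2.2]], "claw": 1, "squeeze": 40}}

```text
time_s: 2.0
ee_pos: [0.5723, -0.0312, 0.2509]
eef_rot: [0.033, 0.999, 0.001, -0.001]
ft_force: [-0.2, 0.3, 0.0]
opening: -0.0005
grasp_force: 0.0
```

Run:
```python
from h import *
delta([.573,-.0325,.14],1.504)
i,d,p=cam('top');j,e,_=cam('side')
a=cv2.resize(i[150:240,190:345],None,fx=5,fy=5,interpolation=cv2.INTER_CUBIC)
b=cv2.resize(j[160:275,185:310],None,fx=5,fy=5,interpolation=cv2.INTER_CUBIC)
c=np.zeros((580,1400,3),'uint8');c[:a.shape[0],:a.shape[1]]=a;c[:575,775:]=b
cv2.imwrite('pics/c1.png',cv2.resize(c,(800,331)))
```

```text
t 2.0 ee [ 0.5723 -0.0312  0.2509] F [-0.19  0.3   0.04] delta [-0.001  -0.0014  0.1109] turn [ 0.01 -0.01  0.  ]
```

View pics/c1.png

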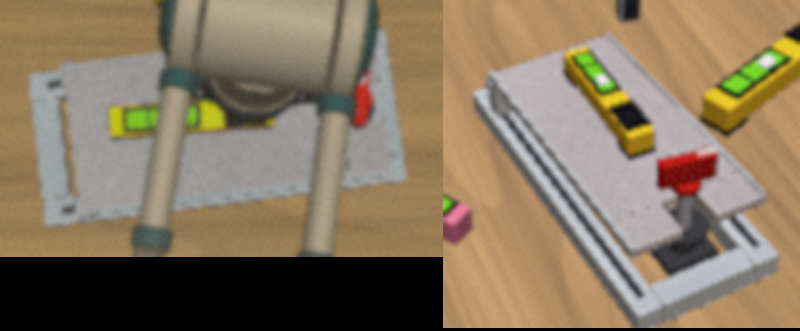

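>>> {"fn": "play_rows", "kwargs": {"steps": [[-0.001, -0.0014, 0.04, 0, 0, 0], [-0.001, -0.0014, 0.08, 0, 0, 0], [-0.001, -0.0014, 0.105, 0, 0, 0], [-0.001, -0.0014, 0.112, 0, 0, 0], [-0.001, -0.0014, 0.115, 0, 0, 0], [-0.001, -0.0014, 0.118, 0, 0, 0], [-0.001, -0.0014, 0.12, 0, 0, 0], [-0.001, -0.0014, 0.121, 0, 0, 0], [-0.001, -0.0014, 0.121, 0, 0, 0]]}}

```text
time_s: 3.0
ee_pos: [0.5742, -0.0334, 0.131]
eef_rot: [0.033, 0.999, -0.0, 0.001]
ft_force: [0.5, 0.1, 0.7]
opening: -0.0
grasp_force: 0.0
```

>>> {"fn": "play_rows", "kwargs": {"steps": [[0, 0, 0.001, 0, 0, 0], [0, 0, 0.002, 0, 0, 0], [0, 0, 0.003, 0, 0, 0], [0, 0, 0.004, 0, 0, 0], [0, 0, 0.004, 0, 0, 0]]}}

```text
time_s: 3.5
ee_pos: [0.574, -0.0336, 0.1264]
eef_rot: [0.033, 0.999, -0.0, 0.0]
ft_force: [-0.0, -1.5, 0.8]
opening: 0.0002
grasp_force: 0.7
```

>>> {"fn": "play_rows", "kwargs": {"steps": [[0, 0, 0.001, 0, 0, 0], [0, 0, 0.002, 0, 0, 0], [0, 0, 0.003, 0, 0, 0], [0, 0, 0.003, 0, 0, 0]]}}

```text
time_s: 3.9
ee_pos: [0.574, -0.0334, 0.1233]
eef_rot: [0.033, 0.999, -0.0, 0.0]
ft_force: [0.1, -0.5, 2.8]
opening: -0.0
grasp_force: 1.0
```

>>> {"fn": "play_rows", "kwargs": {"steps": [[0, 0, 0.001, 0, 0, 0], [0, 0, 0.002, 0, 0, 0], [0, 0, 0.003, 0, 0, 0], [0, 0, 0.003, 0, 0, 0]]}}

```text
time_s: 4.3
ee_pos: [0.574, -0.0334, 0.1203]
eef_rot: [0.033, 0.999, -0.0, 0.0]
ft_force: [0.7, -1.9, 3.0]
opening: 0.0002
grasp_force: 1.3
```

>>> {"fn": "play_rows", "kwargs": {"steps": [[0, 0, 0.001, 0, 0, 0], [0, 0, 0.002, 0, 0, 0], [0, 0, 0.002, 0, 0, 0]]}}

```text
time_s: 4.6
ee_pos: [0.574, -0.0335, 0.1184]
eef_rot: [0.033, 0.999, -0.0, 0.0]
ft_force: [-0.2, -2.6, 4.9]
opening: -0.0001
grasp_force: 1.9
```

>>> {"fn": "play_rows", "kwargs": {"steps": [[0, 0, 0.001, 0, 0, 0], [0, 0, 0.002, 0, 0, 0], [0, 0, 0.002, 0, 0, 0]]}}

```text
time_s: 4.9
ee_pos: [0.5741, -0.0336, 0.1181]
eef_rot: [0.033, 0.999, -0.0, 0.001]
ft_force: [-1.7, -2.1, 12.9]
opening: -0.0001
grasp_force: 6.2
```

>>> {"fn": "play_rows", "kwargs": {"steps": [[0, 0, 0, 0, 0, 0], [0, 0, 0, 0, 0, 0], [0, 0, 0, 0, 0, 0], [0, 0, 0, 0, 0, 0], [0, 0, 0, 0, 0, 0], [0, 0, 0, 0, 0, 0], [0, 0, 0, 0, 0, 0], [0, 0, 0, 0, 0, 0], [0, 0, 0, 0, 0, 0], [0, 0, 0, 0, 0, 0], [0, 0, 0, 0, 0, 0], [0, 0, 0, 0, 0, 0]]}}

```text
time_s: 6.1
ee_pos: [0.5741, -0.0336, 0.1181]
eef_rot: [0.033, 0.999, -0.0, 0.001]
ft_force: [-2.6, -1.9, 12.1]
opening: 0.0003
grasp_force: 6.1
```

```bash
cat >> h.py <<'E'
def snap(n):
    i,d,p=cam('top');j,e,_=cam('side')
    np.savez(f'pics/{n}.npz',i=i,j=j)
    a=cv2.resize(i[165:215,215:300],None,fx=7,fy=7,interpolation=cv2.INTER_CUBIC)
    b=cv2.resize(j[165:235,215:290],None,fx=7,fy=7,interpolation=cv2.INTER_CUBIC)
    c=np.zeros((490,a.shape[1]+b.shape[1],3),'uint8');c[:a.shape[0],:a.shape[1]]=a;c[:,a.shape[1]:]=b
    cv2.imwrite(f'pics/{n}.png',cv2.resize(c,(800,350)))
    print(c.shape)
E
python3 -c "
from h import *
snap('c2'); s=r.get_state();print(s['ft_force'],s['time_s'])"
```

```text
(490, 1120, 3)
[-1.54097387 -2.70847215 11.95897753] 6.2
```

View pics/c2.png

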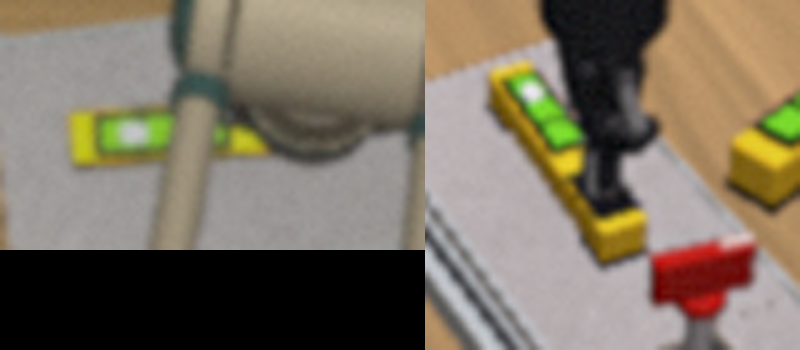

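```bash
cat >> h.py <<'E'
def prof(i,cen,ang,half=40,w=1.5):
    # sample along axis through cen (px) at image angle, bicubic, 0.25 px
    t=np.arange(-half,half,.25);o=np.arange(-w,w+.1,.5)
    ax=np.array([np.cos(ang),np.sin(ang)]);n=np.array([-ax[1],ax[0]])
    P=cen+t[:,None,None]*ax+o[None,:,None]*n
    s=cv2.remap(i,P[...,0].astype('float32'),P[...,1].astype('float32'),cv2.INTER_CUBIC).mean(1)
    return t,s
E
python3 - <<'E'
from h import *
ang=np.arctan2(188.5-193.1,283.4-231.8);print(ang)
c=np.load('pics/c2.npz')
for nm,i in(('top0',cv2.imread('pics/top0.png')),('c2',c['i'])):
    t,s=prof(i,np.array([246,191.3]),ang,26)
    print(nm);print('\n'.join(f'{a:.1f} {b.round().astype(int)}' for a,b in zip(t[::3],s[::3]) if a<20))
E
```

```text
-0.08891224829490932
top0
-26.0 [150 152 156]
-25.2 [152 154 157]
-24.5 [153 154 158]
-23.8 [153 154 157]
-23.0 [153 154 158]
-22.2 [152 153 157]
-21.5 [154 155 159]
-20.8 [154 154 158]
-20.0 [147 150 154]
-19.2 [135 146 151]
-18.5 [107 153 157]
-17.8 [ 68 170 172]
-17.0 [ 35 185 185]
-16.2 [ 23 192 191]
-15.5 [ 21 193 192]
-14.8 [ 29 182 181]
-14.0 [ 36 159 158]
-13.2 [ 43 133 127]
-12.5 [ 46 134 108]
-11.8 [ 45 160 110]
-11.0 [ 43 181 120]
-10.2 [ 41 188 124]
-9.5 [ 40 190 124]
-8.8 [ 42 190 125]
-8.0 [ 42 190 125]
-7.2 [ 43 192 128]
-6.5 [ 42 190 126]
-5.8 [ 43 178 119]
-5.0 [ 48 164 111]
-4.2 [ 48 158 108]
-3.5 [ 46 168 115]
-2.8 [ 46 184 124]
-2.0 [ 46 190 127]
-1.2 [ 44 190 126]
-0.5 [ 43 189 125]
0.2 [ 43 189 125]
1.0 [ 44 190 126]
1.8 [ 50 190 127]
2.5 [ 73 188 134]
3.2 [110 186 147]
4.0 [145 184 162]
4.8 [168 184 172]
5.5 [178 186 178]
6.2 [179 189 180]
7.0 [179 191 183]
7.8 [174 191 180]
8.5 [151 191 167]
9.2 [113 192 150]
10.0 [ 74 191 135]
10.8 [ 53 189 128]
11.5 [ 47 174 117]
12.2 [ 48 148 106]
13.0 [ 50 127 108]
13.8 [ 45 140 135]
14.5 [ 35 168 167]
15.2 [ 28 188 186]
1
[... 590 characters left out ...]
35]
-8.0 [ 94 189 145]
-7.2 [131 188 160]
-6.5 [163 190 174]
-5.8 [179 193 182]
-5.0 [182 193 184]
-4.2 [183 191 184]
-3.5 [179 189 181]
-2.8 [161 189 171]
-2.0 [130 191 157]
-1.2 [ 89 191 142]
-0.5 [ 58 193 134]
0.2 [ 45 191 131]
1.0 [ 48 185 130]
1.8 [ 56 174 125]
2.5 [ 71 151 122]
3.2 [ 89 133 125]
4.0 [102 130 134]
4.8 [111 132 141]
5.5 [116 138 149]
6.2 [120 144 155]
7.0 [123 146 157]
7.8 [123 146 157]
8.5 [122 144 155]
9.2 [117 138 150]
10.0 [109 132 140]
10.8 [100 126 131]
11.5 [ 87 130 121]
12.2 [ 71 132 110]
13.0 [ 60 121  97]
13.8 [ 56 106  91]
14.5 [ 55 105 101]
15.2 [ 53 113 114]
16.0 [ 48 116 116]
16.8 [ 44 108 108]
17.5 [41 96 95]
18.2 [42 84 83]
19.0 [48 78 79]
19.8 [58 77 80]
```

```bash
python3 -c "
from h import *
delta([.582,-.148,.134],1.47)"
```

```text
t 6.2 ee [ 0.5741 -0.0336  0.1181] F [-1.54 -2.71 11.96] delta [-0.0155 -0.1136 -0.0158] turn [-0.    0.01  0.25]
```

>>> {"fn": "play_rows", "kwargs": {"steps": [[0, 0, -0.01, 0, 0, 0], [0, 0, -0.04, 0, 0, 0], [0, 0, -0.085, 0, 0, 0.2], [-0.004, -0.03, -0.09, 0, 0, 0.25], [-0.01, -0.075, -0.09, 0, 0, 0.25], [-0.0155, -0.1136, -0.09, 0, 0, 0.25], [-0.0155, -0.1136, -0.09, 0, 0, 0.25], [-0.0155, -0.1136, -0.09, 0, 0, 0.25]]}}

```text
time_s: 7.0
ee_pos: [0.5811, -0.1474, 0.2054]
eef_rot: [0.052, 0.999, 0.001, -0.001]
ft_force: [-0.5, 0.8, -0.3]
opening: -0.0002
grasp_force: 0.0
```

>>> {"fn": "play_rows", "kwargs": {"steps": [[0, 0, 0, 0, 0, 0], [0, 0, 0, 0, 0, 0], [0, 0, 0, 0, 0, 0], [0, 0, 0, 0, 0, 0], [0, 0, 0, 0, 0, 0]], "claw": -0.2}}

```text
time_s: 7.5
ee_pos: [0.5818, -0.1472, 0.2064]
eef_rot: [0.05, 0.999, 0.0, 0.0]
ft_force: [-0.4, -0.1, -0.5]
opening: 0.0513
grasp_force: 0.0
```

```bash
python3 -c "
from h import *
delta([.582,-.148,.134],1.47)
j,e,_=cam('side');cv2.imwrite('pics/k1.png',cv2.resize(j[150:275,200:330],None,fx=4.6,fy=4.6,interpolation=cv2.INTER_CUBIC))"
```

```text
t 7.5 ee [ 0.5818 -0.1472  0.2064] F [-0.44 -0.11 -0.51] delta [-0.0003 -0.0008  0.0724] turn [0. 0. 0.]
```

View pics/k1.png

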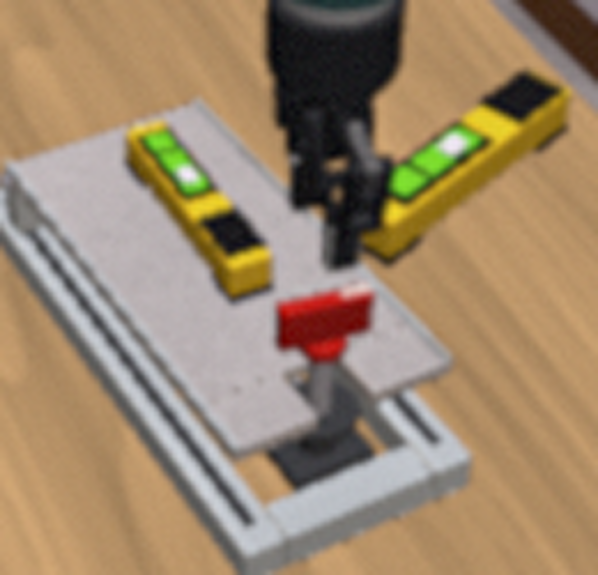

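>>> {"fn": "play_rows", "kwargs": {"steps": [[0, -0.0008, 0.03, 0, 0, 0], [0, -0.0008, 0.055, 0, 0, 0], [0, -0.0008, 0.072, 0, 0, 0], [0, -0.0008, 0.072, 0, 0, 0]]}}

```text
time_s: 7.95
ee_pos: [0.5797, -0.1477, 0.1317]
eef_rot: [0.051, 0.999, 0.001, -0.003]
ft_force: [-0.6, 0.2, -0.0]
opening: 0.0512
grasp_force: 0.0
```

>>> {"fn": "play_rows", "kwargs": {"steps": [[0, 0, 0, 0, 0, 0], [0, 0, 0, 0, 0, 0], [0, 0, 0, 0, 0, 0], [0, 0, 0, 0, 0, 0], [0, 0, 0, 0, 0, 0], [0, 0, 0, 0, 0, 0]], "claw": 1, "squeeze": 60}}

```text
time_s: 8.55
ee_pos: [0.5826, -0.1489, 0.1358]
eef_rot: [0.051, 0.999, -0.001, 0.001]
ft_force: [-1.4, -0.5, 6.0]
opening: 0.0127
grasp_force: 61.4
```

>>> {"fn": "play_rows", "kwargs": {"steps": [[0, 0, -0.0003, 0, 0, 0.5], [0, 0, -0.0007, 0, 0, 1.0], [0, 0, -0.001, 0, 0, 1.5], [0, 0, -0.0014, 0, 0, 2.0], [0, 0, -0.0017, 0, 0, 2.5], [0, 0, -0.0021, 0, 0, 3.0], [0, 0, -0.0024, 0, 0, 3.5], [0, 0, -0.0028, 0, 0, 4.0], [0, 0, -0.0031, 0, 0, 4.5], [0, 0, -0.0035, 0, 0, 5.0], [0, 0, -0.0038, 0, 0, 5.5], [0, 0, -0.0042, 0, 0, 6.0], [0, 0, -0.0045, 0, 0, 6.5], [0, 0, -0.0049, 0, 0, 7.0], [0, 0, -0.0052, 0, 0, 7.5], [0, 0, -0.0056, 0, 0, 8.0], [0, 0, -0.0059, 0, 0, 8.5], [0, 0, -0.0063, 0, 0, 9.0], [0, 0, -0.0065, 0, 0, 9.4], [0, 0, -0.0065, 0, 0, 9.4]]}}

```text
time_s: 10.55
ee_pos: [0.584, -0.1474, 0.1425]
eef_rot: [0.65, 0.76, 0.003, 0.002]
ft_force: [2.6, 4.0, 5.6]
opening: 0.0126
grasp_force: 61.3
```

```bash
python3 -c "
from h import *
delta([.5826,-.1489,.21],1.47-1.30)
print(r.get_state()['ft_torque'],r.get_state()['joint_pos'])"
```

```text
t 10.55 ee [ 0.584  -0.1474  0.1425] F [2.59 4.05 5.64] delta [-0.0012 -0.0012 -0.0675] turn [ 0.04 -0.   -0.1 ]
[ 0.52404146 -0.40753252  0.05600078] [-0.3648939   0.37374322  1.58734557  0.00384315  1.17551398 -0.52183528]
```

>>> {"fn": "play_rows", "kwargs": {"steps": [[0, 0, 0, 0, 0, 0], [0, 0, 0, 0, 0, 0], [0, 0, 0, 0, 0, 0], [0, 0, 0, 0, 0, 0], [0, 0, -0.03, 0, 0, 0], [0, 0, -0.065, 0, 0, 0], [0, 0, -0.08, 0, 0, 0], [0, 0, -0.08, 0, 0, 0]], "claw": -0.2}}

```text
time_s: 11.35
ee_pos: [0.5831, -0.1492, 0.2235]
eef_rot: [0.65, 0.76, 0.001, 0.003]
ft_force: [0.4, 0.2, -0.5]
opening: 0.0516
grasp_force: 0.0
```

Run:
```python
from h import *
delta([.574,-.0336,.14],1.504)
# wing angle from top if visible
i,d,p=cam('side')
H,S,V=cv2.split(cv2.cvtColor(i,cv2.COLOR_BGR2HSV))
cv2.imwrite('pics/k2.png',cv2.resize(i[150:275,200:330],None,fx=4.6,fy=4.6,interpolation=cv2.INTER_CUBIC))
```

```text
t 11.35 ee [ 0.5831 -0.1492  0.2235] F [ 0.35  0.23 -0.5 ] delta [0.1159 0.0087 0.0832] turn [ 0.02  0.04 -9.65]
```

View pics/k2.png

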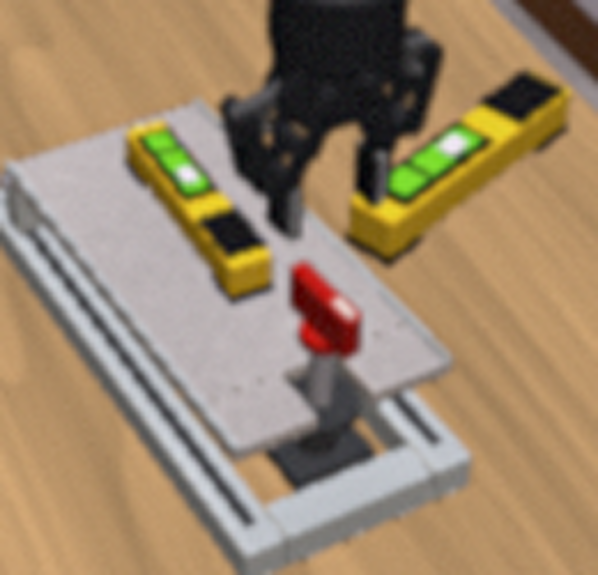

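>>> {"fn": "play_rows", "kwargs": {"steps": [[0.0, 0, 0, 0, 0, -1.0], [0.02, 0.001, 0, 0, 0, -2.0], [0.06, 0.004, 0, 0, 0, -3.0], [0.1, 0.007, 0, 0, 0, -4.0], [0.1159, 0.0087, 0.0, 0, 0, -5.0], [0.1159, 0.0087, 0.0, 0, 0, -6.0], [0.1159, 0.0087, 0.0, 0, 0, -7.0], [0.1159, 0.0087, 0.0, 0, 0, -8.0], [0.1159, 0.0087, 0.03, 0, 0, -9.0], [0.1159, 0.0087, 0.06, 0, 0, -9.65], [0.1159, 0.0087, 0.083, 0, 0, -9.65], [0.1159, 0.0087, 0.089, 0, 0, -9.65], [0.1159, 0.0087, 0.092, 0, 0, -9.65], [0.1159, 0.0087, 0.092, 0, 0, -9.65]], "claw": 1, "squeeze": 40}}

```text
time_s: 12.8
ee_pos: [0.5723, -0.0327, 0.1287]
eef_rot: [0.033, 0.999, 0.0, -0.0]
ft_force: [-0.3, -0.4, 0.4]
opening: 0.0002
grasp_force: 0.0
```

>>> {"fn": "play_rows", "kwargs": {"steps": [[0, 0, 0.001, 0, 0, 0], [0, 0, 0.002, 0, 0, 0], [0, 0, 0.003, 0, 0, 0], [0, 0, 0.004, 0, 0, 0], [0, 0, 0.005, 0, 0, 0], [0, 0, 0.005, 0, 0, 0]]}}

```text
time_s: 13.4
ee_pos: [0.5725, -0.0328, 0.124]
eef_rot: [0.033, 0.999, -0.0, 0.0]
ft_force: [0.5, -1.4, 1.1]
opening: -0.0
grasp_force: 0.9
```

>>> {"fn": "play_rows", "kwargs": {"steps": [[0, 0, 0.001, 0, 0, 0], [0, 0, 0.002, 0, 0, 0], [0, 0, 0.002, 0, 0, 0]]}}

```text
time_s: 13.7
ee_pos: [0.5725, -0.033, 0.1226]
eef_rot: [0.033, 0.999, -0.0, 0.001]
ft_force: [-0.8, -1.4, 7.0]
opening: 0.0001
grasp_force: 3.0
```

Bedded at z 0.1226; press a little more and let the bubble settle.

>>> {"fn": "play_rows", "kwargs": {"steps": [[0, 0, 0.001, 0, 0, 0], [0, 0, 0.001, 0, 0, 0], [0, 0, 0.001, 0, 0, 0], [0, 0, 0.001, 0, 0, 0], [0, 0, 0.001, 0, 0, 0], [0, 0, 0.001, 0, 0, 0], [0, 0, 0.001, 0, 0, 0], [0, 0, 0.001, 0, 0, 0], [0, 0, 0.001, 0, 0, 0], [0, 0, 0.001, 0, 0, 0], [0, 0, 0.001, 0, 0, 0], [0, 0, 0.001, 0, 0, 0], [0, 0, 0.001, 0, 0, 0], [0, 0, 0.001, 0, 0, 0], [0, 0, 0.001, 0, 0, 0], [0, 0, 0.001, 0, 0, 0]]}}

```text
time_s: 15.3
ee_pos: [0.5726, -0.033, 0.1224]
eef_rot: [0.033, 0.999, -0.0, 0.001]
ft_force: [-2.0, -1.3, 11.0]
opening: -0.0
grasp_force: 5.2
```

```bash
python3 -c "
from h import *
snap('c3'); s=r.get_state();print(s['ft_force'],s['time_s'])
t,q=prof(np.load('pics/c3.npz')['i'],np.array([246,191.3]),-.0889,22)
print('\n'.join(f'{a:.1f} {b.round().astype(int)}' for a,b in zip(t[::3],q[::3]) if a<16))"
```

```text
(490, 1120, 3)
[-1.00563845 -1.54153221 10.2215179 ] 15.4
-22.0 [153 155 159]
-21.2 [153 154 159]
-20.5 [153 154 157]
-19.8 [152 155 157]
-19.0 [145 157 162]
-18.2 [122 158 170]
-17.5 [ 85 170 181]
-16.8 [ 47 184 190]
-16.0 [ 25 192 192]
-15.2 [ 23 195 194]
-14.5 [ 25 194 192]
-13.8 [ 31 177 175]
-13.0 [ 41 151 147]
-12.2 [ 49 133 116]
-11.5 [ 51 144 108]
-10.8 [ 47 171 118]
-10.0 [ 44 187 126]
-9.2 [ 44 191 128]
-8.5 [ 45 192 129]
-7.8 [ 44 193 130]
-7.0 [ 44 193 130]
-6.2 [ 47 194 132]
-5.5 [ 47 189 129]
-4.8 [ 49 175 121]
-4.0 [ 58 159 114]
-3.2 [ 81 155 123]
-2.5 [118 168 145]
-1.8 [151 183 166]
-1.0 [168 188 177]
-0.2 [175 190 181]
0.5 [173 188 179]
1.2 [162 177 170]
2.0 [143 158 155]
2.8 [122 136 140]
3.5 [109 126 134]
4.2 [110 130 139]
5.0 [116 138 148]
5.8 [120 142 153]
6.5 [122 145 156]
7.2 [122 146 156]
8.0 [122 144 156]
8.8 [118 141 152]
9.5 [112 134 143]
10.2 [104 128 134]
11.0 [ 93 127 126]
11.8 [ 77 127 113]
12.5 [ 63 118  97]
13.2 [ 55 103  86]
14.0 [55 94 90]
14.8 [54 97 97]
15.5 [50 98 98]
```

View pics/c3.png

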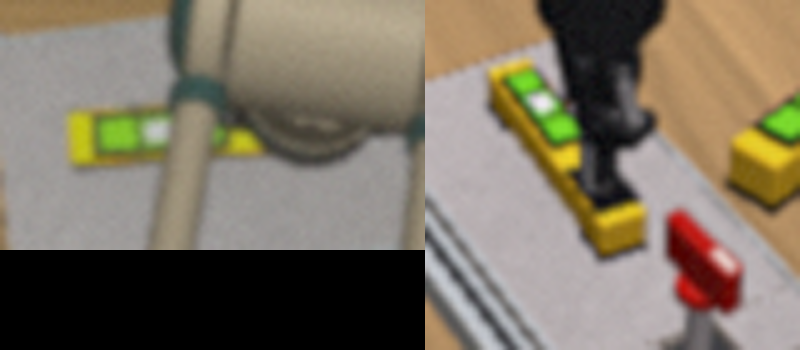

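```bash
python3 -c "
from h import *
print(order.sign_off())"
```

```text
the job is handed in; nothing more can be done
None
```

The job is handed in: pressing bedded the shelf, the knob was turned about 1.3 rad clockwise, and the arm is still pressing the spirit level with about 10 N. The bubble measured about 1 mm from the middle, inside the 4.5 mm limit; no verdict came back.

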